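# Hold the moisture meter on the bare glue-block place of a chair rail

## Robot

A 6-joint arm with a two-finger parallel gripper is mounted at the origin on the work surface. World frame = base frame: x ahead of the robot, y to its left, z up, the work surface at z = 0. Lengths are in m, angles in rad, forces in N, time in s.
With the tool pointing down it reaches from about 0.325 to 0.75 m from the base axis. Payload 7.6 kg.
Tool frame: the origin (TCP) lies between the finger pads; the fingertips stand bot.tip_extent ahead of it and the grasp point (between the pads) lies 11 mm behind it (bot.tip_extent is the distance from the TCP to the fingertips, in m); z points along the fingers, y is the line along which they close (so a half turn about z gives the same grasp; the last joint's range is limited). The gripper opens to 85 mm and grips with 20 to 120 N. Pads are 22 mm wide; open, the fingers measure 114 mm over their backs; the gripper's body (76 mm by 85 mm) begins 54 mm behind the grasp point. The pads swing forward as they close: fully open they stand 13 mm farther back than shut.
Start: joints at [-1.414, 0.052, 1.401, -0, 1.689, -0.07], TCP at [0.118, -0.512, 0.239] pointing down, gripper open.
Joint ranges: [-2.9, 2.9], [-0.91, 2.17], [0.12, 2.37], [-1.06, 4.2], [0.26, 2.73], [-2.93, 2.93]. Speed limits (rad/s): [2.57, 2.57, 3.01, 3.14, 3.14, 3.14].

## Interface

Orientations are given as a unit quaternion [w, x, y, z].
In Python, from workcell import bot gives the robot as it stands.
- The arm moves only by the shell command python3 -m crank 'ROWS'. ROWS is JSON, a list that holds one entry, the list of rows, each a list of 7 numbers: the shift along the world's x, y, z in mm, then the turn, a rotation vector about the world's x, y, z in degrees, then the opening, from -1 (shut) to 1 (fully open). A call has 1 to 5 rows; each row is the pose to reach, as a shift and turn from the pose commanded when the call began; what a row does not reach only later rows make up. A row lasts 1/12 s, in which the tool goes at most 41.7 mm and 7.16 degrees, less where a joint would pass 70% of its speed; a pose out of reach is approached as far as the arm can. A call with a gripper value outside its range is refused whole. The fingers move at their own pace and stop on an object; the grip force is fixed at half the most. Time passes only in rows, so rows that repeat a pose let the fingers close. It gives the time, the measured TCP pose, the force, the opening and the grip force at its end, in the units of the state.
- bot.observe(): the state, without advancing time (a new reading comes with each control period).
- bot.capture(name): name is "side" or "top"; returns a dict with "pixels" (384x512x3 uint8, red, green, blue), "K" (3x3 intrinsics, pixels), "k1" (the pictures are not rectified: a ray, as slopes to the right and down, at radius r is drawn at 1 + k1 r^2 times it, then the intrinsics apply), "R" (3x3) and "t" (3): a world point X has camera coordinates R X + t. Camera axes: x right, y down, z forward; pixel columns grow to the right and rows downward; lengths in m; the calibration is good to about 2 mm. A picture is of the moment at which its call begins. There is no depth.
- bot.hand_in(): hands the job in; it is judged then, once.
The state is a dict: "time": time; "joints": joint angles; "dq": joint speeds; "tau": joint torques, N m; "eef_pos": TCP position; "orientation": TCP orientation; "contact_force": force on the tool from outside, world axes, zero at the start; "moment": the same for the moment, N m; "opening": finger opening in m; "finger_force": force on a finger pad.
Only numpy, scipy, OpenCV 4.12 (cv2) and the standard library are available. Lean on these libraries where they do the work, as an engineer would, in place of code of your own. Each camera call takes 0.05 s, during which the arm holds its last target. There are 200 camera calls.

## Task

The chair rail on the sloping rest has glue blocks fitted at two of its three places: take the moisture meter out of its stand and hold its spring tip on the rail inside the pencilled ring at the place that still has no block. Hold the meter square to the sloping face and press only lightly, so that the spring tip is about half way in, and finish while still holding it there so that the reading can be taken. The glue is wet, so do not bump the fitted blocks, and leave the other things on the bench where they are.

Things in the scene. Friction and masses are not known exactly. Their poses are not given: they have to be found in the camera images.
- meter_grip (a point): centre of the handle of the loose moisture meter (0.2 kg): black handle 34 mm (its x) x 26 mm (its y) x 80 mm tall; below it a grey square nose 18 x 18 x 30 mm, then the steel spring tip. z axis: along the meter, from tip to handle. Starts upright in the stand, x and y parallel to the stand's. The handle's top is 40 mm above this point, the end of the free tip 98 mm below it
- meter_tip (a point): end of the meter's round-ended steel spring tip (10 mm diameter, stands 28 mm out of the nose when free), on the meter's axis; moves with the tip as it is pushed in
- spring_tip (a joint): how far the spring tip is pushed into the meter: 0 free, 0.014 m pressed home. Takes 1.4 N to start and 0.35 N more per mm, so about 3.9 N half way (7 mm)
- stand: fixed grey meter stand, 80 x 80 x 70 mm high, with a 21 mm square hole straight down its middle; the meter's nose and tip hang in the hole with 1.5 mm of play all round and the handle's underside rests on the stand's top face. Origin: centre of its underside on the table; z up
- rest: fixed wooden sloping rest with base 120 x 290 x 18 mm, under the rail; origin: centre of its underside on the table; x across the rail, towards the rail's higher edge; y along the rail
- rail: fixed wooden chair rail, 80 mm wide (its x) x 320 mm long (its y) x 22 mm thick, held on the rest and sloping 18 degrees about its long axis, its lower edge towards the robot's side; origin: centre of its underside, 50 mm above the table; z square out of the top face
- place_left (a point): point on the rail's sloping top face, on its long centre line, 95 mm from the next place, 71 mm above the table; either a glue block is fitted here or it is bare with a pencilled ring 27 mm across centred on it. z axis: square out of the face, 18 degrees off vertical, leaning to the robot; y axis: level, along the rail. This is the place at the rail's +y end
- place_mid (a point): point on the rail's sloping top face, on its long centre line, 95 mm from the next place, 71 mm above the table; either a glue block is fitted here or it is bare with a pencilled ring 27 mm across centred on it. z axis: square out of the face, 18 degrees off vertical, leaning to the robot; y axis: level, along the rail. This is the middle place
- place_right (a point): point on the rail's sloping top face, on its long centre line, 95 mm from the next place, 71 mm above the table; either a glue block is fitted here or it is bare with a pencilled ring 27 mm across centred on it. z axis: square out of the face, 18 degrees off vertical, leaning to the robot; y axis: level, along the rail. This is the place at the rail's -y end
- block_a: fixed wooden glue block, 44 x 50 x 28 mm high, with two screw heads, sitting square on the rail's sloping face; origin: middle of its underside, which coincides with the place point (left, mid or right) that it occupies. Its axes stay level (z up) though the block itself slopes with the rail
- block_b: fixed wooden glue block, 44 x 50 x 28 mm high, with two screw heads, sitting square on the rail's sloping face; origin: middle of its underside, which coincides with the place point (left, mid or right) that it occupies. Its axes stay level (z up) though the block itself slopes with the rail
- glue_bottle: bystander: pale closed bottle, 60 mm diameter, 160 mm tall, standing; origin: centre of its underside
- tack_jar: bystander: glass jar with steel lid, 64 mm diameter, 75 mm tall, standing; origin: centre of its underside
- hammer: bystander: hammer lying flat beyond the rail, 0.26 m long; its handle points along its -x; origin: its middle, at the table
Mind the look-alikes: they are no part of the job. Leave any green or pink look-alike of the stand alone.

How it is judged:
By the outcome, as a careful person would: the job done as asked, in the order asked, and still so for the second after the job is handed in, while the arm keeps its last pose, push and grip.
It also fails if it takes over 38 s, if anything falls off the work surface, if the arm or the gripper's body presses on something with over 40 N, if the wrist force passes 120 N, or if a joint passes its speed limit or range.

## Working session

There is one attempt and no reset: what is moved stays moved. The work goes in short steps, Python scripts to look and compute and a shell command to move; the robot and the scene stay as the last step left them, time stands still between calls to the robot, and variables do not carry over. Pictures are saved under pics/ and viewed, at most 10 in all, crops included, and the job is handed in when it is done.

```bash
mkdir -p pics
cat > h.py <<'E'
import numpy as np,cv2
from workcell import bot
def save(c,n): cv2.imwrite(n,c["pixels"][:,:,::-1])
def ray(c,u,v):
    K=c["K"];d=np.array([c["k1"],0,0,0,0],float)
    p=cv2.undistortPoints(np.array([[[u,v]]],float),K,d)[0,0]
    R=np.array(c["R"]);o=-R.T@c["t"];r=R.T@np.array([p[0],p[1],1]);return o,r
def onz(c,u,v,z):
    o,r=ray(c,u,v);return o+r*(z-o[2])/r[2]
def proj(c,X):
    R=np.array(c["R"]);r=cv2.Rodrigues(R)[0]
    return cv2.projectPoints(np.array(X,float).reshape(-1,1,3),r,np.array(c["t"],float),c["K"],np.array([c["k1"],0,0,0,0],float))[0][:,0]
E
python3 - <<'E'
from h import *
for n in("top","side"):
    c=bot.capture(n);save(c,f"pics/{n}0.png")
    R=np.array(c["R"]);print(n,-R.T@c["t"],R[2],c["k1"],c["K"][0])
print(bot.observe(),bot.tip_extent)
E
```

```text
top [ 0.32808171 -0.0746479   1.30458413] [ 0.18598156 -0.00834158 -0.98251782] 0.06298899751420631 [478.27484665   0.         254.62060955]
side [0.349418   0.63582127 0.88873106] [ 0.20794857 -0.65479396 -0.72663764] -0.04732086525037937 [432.47485223   0.         261.87317434]
{'time': 0.1, 'joints': array([-1.41429935e+00,  5.27828256e-02,  1.40158299e+00,  7.01541579e-06,
        1.68861464e+00, -7.02977805e-02]), 'dq': array([-4.02015952e-04, -1.04041790e-03, -2.48024108e-03,  9.14226775e-04,
       -1.06593694e-04,  6.42730692e-05]), 'tau': array([ 1.41016604e-03, -3.82582569e+01, -3.60984600e+01, -4.81148697e-05,
        4.77971611e-03, -1.04845105e-05]), 'eef_pos': array([ 0.11803575, -0.51130446,  0.23857221]), 'orientation': array([-6.93405546e-04,  9.93577119e-01,  1.13154884e-01, -2.64171035e-05]), 'contact_force': array([ 0.71579608,  0.38733269, -0.15228154]), 'moment': array([-0.03330869,  0.00732462, -0.0056512 ]), 'finger_force': 0.0, 'opening': 0.08539955463241915} 0.008
```

View pics/top0.png

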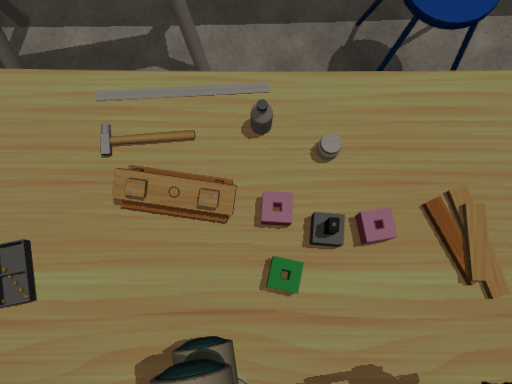

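View pics/side0.png

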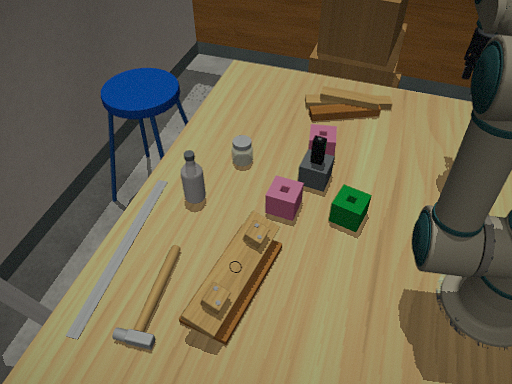

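The scene in pixels (top / side view):
- **Stand candidates:** grey stand holding the black meter (327,229)/(317,165). The pink look-alikes are at top (277,208) and (376,226), and the green one is at (285,275). I choose the grey one.
- **Place candidates:** blocks at top (135,188) and (208,198), with the pencilled ring between them at (174,192)/(236,267). So the bare place is the middle one.

Next is a close crop to check both, along with the measurements.

Run:
```python
from h import *
T=bot.capture("top");S=bot.capture("side")
a=T["pixels"][195:260,295:360];b=T["pixels"][155:230,105:245];s=S["pixels"][125:200,285:345]
f=lambda i,k:cv2.resize(i,None,fx=k,fy=k,interpolation=cv2.INTER_CUBIC)
ims=[f(a,4),f(s,4),f(b,2.0)]
W=np.zeros((300+160,520,3),np.uint8);W[:260,:260]=ims[0];W[:300,270:510]=ims[1];W[305:455,:280]=ims[2]
d=f(S["pixels"][245:290,215:260],3);W[310:445,300:435]=d
cv2.imwrite("pics/crop1.png",W[:,:,::-1])
for c,nm,(r0,r1,c0,c1) in((T,"T",(195,260,295,360)),(S,"S",(125,200,285,345))):
    p=c["pixels"][r0:r1,c0:c1].astype(int);sat=p.max(2)-p.min(2);mx=p.max(2)
    for lab,m in(("grey",(sat<22)&(mx>=40)),("dark",(mx<38))):
        m=cv2.morphologyEx(m.astype(np.uint8),cv2.MORPH_OPEN,np.ones((2,2)))
        n,l,st,ce=cv2.connectedComponentsWithStats(m);i=1+np.argmax(st[1:,4])
        cn=cv2.findContours((l==i).astype(np.uint8),0,1)[0][0]
        print(nm,lab,st[i]+[c0,r0,0,0,0],ce[i]+[c0,r0],cv2.minAreaRect(cn))
# ring
for c,(r0,r1,c0,c1) in((T,(180,204,162,187)),(S,(255,280,224,249))):
    g=cv2.cvtColor(c["pixels"],cv2.COLOR_RGB2GRAY)[r0:r1,c0:c1].astype(float)
    bg=cv2.medianBlur(g.astype(np.uint8),13).astype(float);m=((bg-g)>25).astype(np.uint8)
    n,l,st,ce=cv2.connectedComponentsWithStats(m,connectivity=8);i=1+np.argmax(st[1:,4]);ys,xs=np.where(l==i)
    e=cv2.fitEllipse(np.c_[xs,ys].astype(np.float32));u,v=e[0][0]+c0,e[0][1]+r0
    print("ring",u,v,e,onz(c,u,v,0.071))
```

```text
T grey [313 213  33  33 603] [329.18905473 229.51077944] ((34.21311569213867, 34.155738830566406), (31.234830856323242, 30.510543823242188), 5.19442892074585)
T dark [324 219  16  18 226] [331.28318584 227.47787611] ((36.5, 32.5), (17.0, 15.0), 90.0)
S grey [299 150  36  42 805] [315.64968944 171.85590062] ((30.25, 45.25), (30.331518173217773, 37.14869689941406), 17.241458892822266)
S dark [312 137  16  29 318] [318.84591195 151.71698113] ((33.97999954223633, 26.14000129699707), (13.01076602935791, 27.435745239257812), 8.130102157592773)
ring 173.57361030578613 191.5198450088501 ((11.573610305786133, 11.519845008850098), (9.95116138458252, 10.681763648986816), 136.33587646484375) [0.56991689 0.12722035 0.071     ]
ring 234.86530590057373 266.5011386871338 ((10.86530590057373, 11.501138687133789), (10.854262351989746, 11.990107536315918), 129.85659790039062) [0.57257259 0.12982625 0.071     ]
```

View pics/crop1.png

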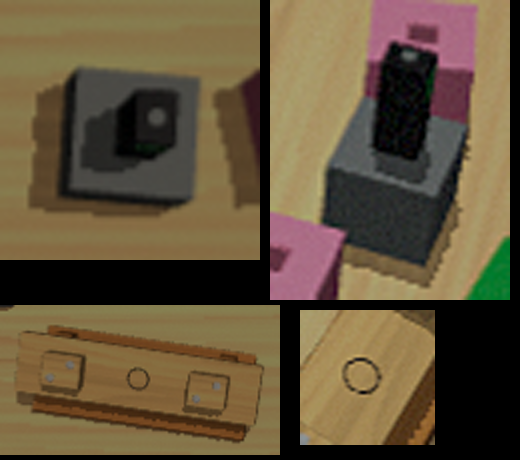

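The crop confirms the choices. The grey stand holds the black handle, with its top dot at about top px (334.2,224.2) and side px (320,139.2). The bare ring lies between the two blocks. Next I work out yaws and offsets.

Run:
```python
from h import *
T=bot.capture("top");S=bot.capture("side")
# bright dot on handle top
for c,(r0,r1,c0,c1) in((T,(218,230,328,341)),(S,(135,143,313,327))):
    g=cv2.GaussianBlur(cv2.cvtColor(c["pixels"],cv2.COLOR_RGB2GRAY),(0,0),.7)[r0:r1,c0:c1].astype(float)
    w=np.clip(g-60,0,None) if (g>60).any() else g; ys,xs=np.mgrid[r0:r1,c0:c1]
    u,v=(w*xs).sum()/w.sum(),(w*ys).sum()/w.sum();print("dot",u,v,g.max(),onz(c,u,v,.15))
# stand top corners from crop
q=[onz(T,295+x/4-.4,195+y/4-.4,.07) for x,y in((80,68),(200,77),(190,202),(70,195))]
q=np.array(q);print(q.round(4),q.mean(0))
for i in range(4):
    d=q[(i+1)%4]-q[i];print(np.linalg.norm(d),np.degrees(np.arctan2(d[1],d[0])))
# rail end-to-end: blocks tops
for c,pts in((T,((135,188),(208,198))),):
    a,b=[onz(c,*p,.1) for p in pts];d=a-b;print("rail y",np.degrees(np.arctan2(-d[0],d[1])),np.linalg.norm(d))
# rail top face lower edge in crop (2x, top): corners (17,376)->(243,427)?  upper edge (20,333)->(263,367)
e=[onz(T,105+x/2,155+(y-305)/2,z) for x,y,z in((20,333,.083),(263,367,.083),(17,378,.058),(245,428,.058))]
for a,b in((0,1),(2,3)):
    d=e[a]-e[b];print("edge",np.degrees(np.arctan2(-d[0],d[1])),np.linalg.norm(d))
```

```text
dot 337.80263157894734 224.33552631578948 73.0 [ 0.47372979 -0.28630425  0.15      ]
dot 320.0166805671393 135.97331109257715 128.0 [ 0.47867648 -0.28668966  0.15      ]
[[ 0.5171 -0.2417  0.07  ]
 [ 0.5113 -0.3196  0.07  ]
 [ 0.4301 -0.3101  0.07  ]
 [ 0.4345 -0.2332  0.07  ]] [ 0.47326619 -0.27613004  0.07      ]
0.07813732739379846 -94.26412547754678
0.08174447708865032 173.37547092624504
0.07710460955895804 86.7851009620905
0.08311942743602913 -5.864251741947828
rail y -7.880464303142762 0.18818797143321495
edge -8.040696988721898 0.3196394091278693
edge -12.48570086880697 0.3078693003784129
```

Stand is at about (0.473, -0.277) with yaw -5°. The ring is at (0.571, 0.128, 0.071), and the rail yaw is about -8°. I start by moving over the meter.

```bash
python3 -m crank '[[[36,23,0,0,0,-4,1],[71,47,0,0,0,-8,1],[106,70,0,0,0,-12,1],[142,94,0,0,0,-15,1],[177,117,0,0,0,-18,1]]]'
python3 -m crank '[[[36,23,0,0,0,0,1],[71,47,0,0,0,0,1],[106,70,0,0,0,0,1],[142,94,0,0,0,0,1],[178,117,0,0,0,0,1]]]'
python3 -m crank '[[[0,0,0,0,0,0,1],[0,0,0,0,0,0,1]]]'
python3 - <<'E'
from h import *
o=bot.observe();print(o["eef_pos"],o["orientation"])
T=bot.capture("top");S=bot.capture("side")
k=lambda i:cv2.resize(i,None,fx=4,fy=4,interpolation=cv2.INTER_CUBIC)
W=np.hstack([k(T["pixels"][180:270,280:370]),k(S["pixels"][105:195,275:365])])
cv2.imwrite("pics/over.png",W[:,:,::-1])
print(onz(T,333.9,224.0,.15),onz(S,319.8,139,.15))
E
```

```text
time: 0.72
eef_pos: [0.2931, -0.3953, 0.2394]
orientation: [0.0, 0.999, -0.045, 0.0]
contact_force: [-0.2, -1.1, -0.8]
opening: 0.0856
finger_force: 0.0
time: 1.13
eef_pos: [0.4674, -0.2806, 0.2394]
orientation: [0.0, 0.999, -0.044, 0.0]
contact_force: [-0.3, -2.2, 0.1]
opening: 0.0854
finger_force: 0.0
time: 1.3
eef_pos: [0.4671, -0.2808, 0.2388]
orientation: [-0.0, 0.999, -0.042, -0.0]
contact_force: [-0.2, -0.1, -0.5]
opening: 0.0856
finger_force: 0.0
[ 0.46710179 -0.28076033  0.23875225] [-1.77736482e-04  9.99125955e-01 -4.17979027e-02 -4.78352506e-04]
[ 0.47453095 -0.27687857  0.15      ] [ 0.47641488 -0.27390258  0.15      ]
```

View pics/over.png

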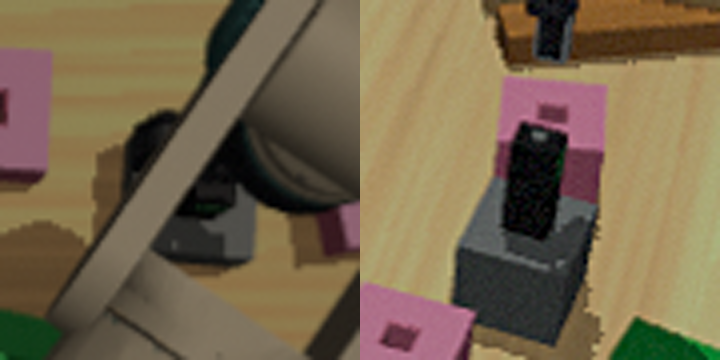

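The side crop shows the open finger at about (323,119), above and behind the handle top at (320,139). The top view is hidden by the arm. I correct by (+7,+5) mm, then descend.

```bash
python3 -m crank '[[[7,5,0,0,0,0,1],[7,5,-40,0,0,0,1],[7,5,-75,0,0,0,1],[7,5,-110,0,0,0,1],[7,5,-138,0,0,0,1]]]'
python3 -m crank '[[[0,0,0,0,0,0,1],[0,0,0,0,0,0,0],[0,0,0,0,0,0,-0.2],[0,0,0,0,0,0,-0.3],[0,0,0,0,0,0,-0.4]]]'
python3 -m crank '[[[0,0,0,0,0,0,-1],[0,0,0,0,0,0,-1],[0,0,0,0,0,0,-1],[0,0,0,0,0,0,-1],[0,0,0,0,0,0,-1]]]'
```

```text
time: 1.82
eef_pos: [0.4716, -0.2775, 0.0988]
orientation: [-0.0, 0.999, -0.045, -0.001]
contact_force: [-0.1, -0.2, -0.8]
opening: 0.0852
finger_force: 0.0
time: 2.23
eef_pos: [0.4739, -0.2781, 0.1038]
orientation: [0.001, 0.999, -0.044, 0.002]
contact_force: [0.1, -0.3, 0.0]
opening: 0.039
finger_force: 0.0
time: 2.65
eef_pos: [0.4736, -0.2777, 0.1031]
orientation: [0.001, 0.999, -0.044, 0.001]
contact_force: [-1.4, 1.0, 6.8]
opening: 0.0251
finger_force: 58.9
```

Gripped at 25 mm opening with 59 N. I lift straight up.

```bash
python3 -m crank '[[[0,0,20,0,0,0,-1],[0,0,50,0,0,0,-1],[0,0,85,0,0,0,-1],[0,0,120,0,0,0,-1],[0,0,150,0,0,0,-1]]]'
python3 -m crank '[[[10,40,0,-1,-7,0,-1],[20,80,0,-2,-13.5,0,-1],[30,120,0,-2.5,-17.8,0,-1],[35,155,0,-2.5,-17.8,0,-1],[35,155,0,-2.5,-17.8,0,-1]]]'
python3 - <<'E'
from h import *
from scipy.spatial.transform import Rotation as Ro
o=bot.observe();q=o["orientation"];print(o["eef_pos"],Ro.from_quat(q,scalar_first=True).as_matrix().round(4),o["contact_force"])
T=bot.capture("top");S=bot.capture("side");save(S,"pics/side2.png")
E
```

```text
time: 3.07
eef_pos: [0.4728, -0.2771, 0.2537]
orientation: [0.0, 0.999, -0.044, 0.0]
contact_force: [0.3, -0.9, -1.5]
opening: 0.0252
finger_force: 59.7
time: 3.48
eef_pos: [0.5076, -0.1168, 0.2512]
orientation: [0.013, 0.987, -0.041, 0.156]
contact_force: [0.5, 0.1, -0.7]
opening: 0.0252
finger_force: 60.1
[ 0.50763438 -0.11678054  0.25122195] [[ 0.9482 -0.0843  0.3062]
 [-0.0759 -0.9963 -0.0393]
 [ 0.3084  0.014  -0.9512]] [ 0.520696    0.11566349 -0.7159677 ]
```

View pics/side2.png

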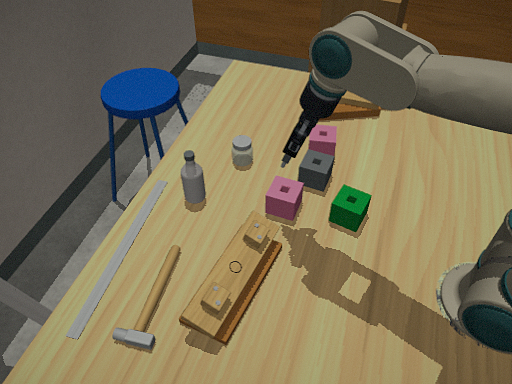

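The meter is held tilted and has not slipped visibly. Its tip is near side px (285,164), and I check that against prediction by projecting it.

```bash
python3 -m crank '[[[5,40,0,0,0,0,-1],[10,80,0,0,0,0,-1],[15,120,0,0,0,0,-1],[20,160,0,0,0,0,-1],[22,198,0,0,0,0,-1]]]'
python3 -m crank '[[[4,40,0,0,0,0,-1],[4,47,-10,0,0,0,-1],[4,47,-30,0,0,0,-1],[4,47,-30,0,0,0,-1],[4,47,-30,0,0,0,-1]]]'
cat >> h.py <<'E'
from scipy.spatial.transform import Rotation as Ro
def tip(o,d=.091):
    z=Ro.from_quat(o["orientation"],scalar_first=True).as_matrix()[:,2];return o["eef_pos"]+d*z,z
E
python3 - <<'E'
from h import *
o=bot.observe();t,z=tip(o);print(o["eef_pos"],t,z)
k=lambda i:cv2.resize(i,None,fx=5,fy=5,interpolation=cv2.INTER_CUBIC)
W=[]
for n in("top","side"):
    c=bot.capture(n);p=proj(c,[t,t-.03*z,t-.12*z]);print(n,p.round(1))
    u,v=np.round(p[0]).astype(int);u0,v0=u-38,v-55;print(u0,v0)
    W.append(k(c["pixels"][v0:v0+100,u0:u0+78]))
cv2.imwrite("pics/tip.png",np.hstack(W)[:,:,::-1])
E
```

```text
time: 4.0
eef_pos: [0.5303, 0.0764, 0.2511]
orientation: [0.015, 0.987, -0.044, 0.155]
contact_force: [1.5, 0.1, -2.0]
opening: 0.0257
finger_force: 60.6
time: 4.42
eef_pos: [0.5337, 0.1216, 0.2199]
orientation: [0.016, 0.987, -0.044, 0.154]
contact_force: [-0.0, -0.7, -2.1]
opening: 0.0254
finger_force: 60.6
[0.53366413 0.12159437 0.21988255] [0.5611633  0.11755068 0.13323128] [ 0.30218876 -0.04443616 -0.95221184]
top [[173.4 190.2]
 [170.9 191.5]
 [162.4 196.1]]
135 135
side [[240.6 247.1]
 [244.1 240.5]
 [255.5 218.6]]
203 192
```

View pics/tip.png

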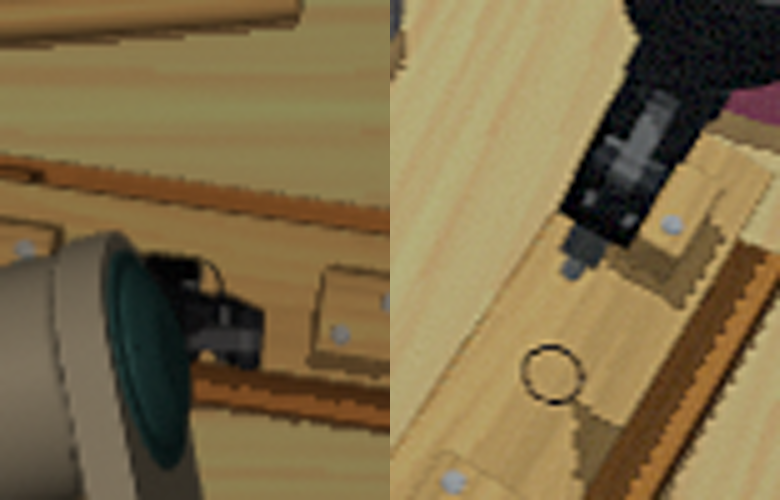

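The side crop shows the tip at about px (239,247.6), against a prediction of (240.6,247.1), and the ring at (235.2,266.7). I correct relative to the side view, averaging with the top-view ring.

Run:
```python
from h import *
S=bot.capture("side");o=bot.observe();t,z=tip(o)
off=t-onz(S,239,247.6,t[2]);r=onz(S,235,266.6,.071)
g=r+off;print("off",off,"goal side",g)
n=np.array([np.sin(np.radians(18))*np.cos(np.radians(8)),-np.sin(np.radians(18))*np.sin(np.radians(8)),-np.cos(np.radians(18))])
print("tilt err deg",np.degrees(np.arccos(z@n)), np.degrees(np.cross(z,n)))
for s in(.015,0,-.007):print(s,((g-s*n)-t)*1000)
```

```text
off [-6.33778606e-04 -4.21422186e-03  2.77555756e-17] goal side [0.5715586  0.12576613 0.071     ]
tilt err deg 0.0746668201282043 [0.01870129 0.07223452 0.00275083]
0.015 [  4.41236674   8.61029745 -50.9191403 ]
0 [  9.00251168   7.96519465 -65.18498804]
-0.007 [ 11.14457931   7.66414667 -71.84238366]
```

```bash
python3 -m crank '[[[2,8.5,-20,0,0,0,-1],[4,8.5,-40,0,0,0,-1],[6.5,8.3,-57,0,0,0,-1],[6.5,8.3,-57,0,0,0,-1],[6.5,8.3,-57,0,0,0,-1]]]'
python3 - <<'E'
from h import *
S=bot.capture("side");T=bot.capture("top");o=bot.observe();t,z=tip(o);print(t,z,o["contact_force"])
print(proj(S,[t]),proj(T,[t]))
k=lambda i:cv2.resize(i,None,fx=6,fy=6,interpolation=cv2.INTER_CUBIC)
cv2.imwrite("pics/tip2.png",np.hstack([k(S["pixels"][225:290,205:265]),k(T["pixels"][160:225,140:200])])[:,:,::-1])
E
```

```text
time: 4.98
eef_pos: [0.5405, 0.1305, 0.1647]
orientation: [0.015, 0.987, -0.044, 0.155]
contact_force: [0.4, -0.8, -1.0]
opening: 0.0251
finger_force: 60.6
[0.56935119 0.12702891 0.08010607] [ 0.30848394 -0.04256116 -0.95027691] [ 0.76144807  0.33633112 -1.80828824]
[[236.48567268 263.58502051]] [[173.08630721 191.05911964]]
```

View pics/tip2.png

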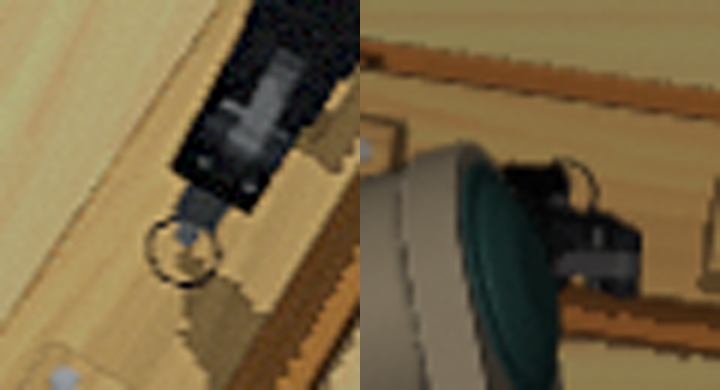

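The tip is at side px (236,265), inside the ring centred at (235.3,266.5), and about 8 mm above the face. I take a force baseline, then press in steps, averaging the readings.

```bash
cat > f.py <<'E'
from h import *
n=np.array([.306,-.043,-.951]);F=[];P=[];Z=[]
for i in range(12):
    bot.capture("side");o=bot.observe();t,z=tip(o);F.append(-o["contact_force"]@n);P.append(t);Z.append(z)
t=np.mean(P,0);print("F",np.mean(F),"+-",np.std(F)/12**.5,"tip",t,"depth",t@n*1000,"tilt z",np.mean(Z,0), "T",o["time"])
E
python3 f.py
python3 -m crank '[[[1,-0.3,-3.5,0,0,0,-1],[2.2,-0.6,-7,0,0,0,-1],[3.2,-0.7,-10,0,0,0,-1],[3.8,-0.7,-12,0,0,0,-1],[3.8,-0.7,-12,0,0,0,-1]]]'
python3 f.py
```

```text
F -1.5971209624027365 +- 0.12225827578368317 tip [0.56861739 0.12720463 0.07868045] depth 93.7020126003041 tilt z [ 0.30678778 -0.04276504 -0.95081595] T 5.6833
time: 6.1
eef_pos: [0.5444, 0.1303, 0.1521]
orientation: [0.015, 0.987, -0.043, 0.156]
contact_force: [0.1, 0.3, 0.8]
opening: 0.0253
finger_force: 61.0
F 1.381411633646801 +- 0.13793127679717554 tip [0.57212307 0.12647317 0.0659785 ] depth 106.88575914596082 tilt z [ 0.30587355 -0.04299356 -0.9511009 ] T 6.7
```

Force rose 2.98 N, so the spring is about 4.5 mm in; geometry gives about 5 mm. I press 2.2 mm further.

```bash
python3 -m crank '[[[0.4,-0.1,-1.2,0,0,0,-1],[0.7,-0.1,-2.1,0,0,0,-1],[0.7,-0.1,-2.1,0,0,0,-1],[0.7,-0.1,-2.1,0,0,0,-1]]]'
python3 f.py
python3 - <<'E'
from h import *
S=bot.capture("side")
k=lambda i:cv2.resize(i,None,fx=8,fy=8,interpolation=cv2.INTER_CUBIC)
cv2.imwrite("pics/tip3.png",k(S["pixels"][230:290,205:270])[:,:,::-1])
E
```

```text
time: 7.03
eef_pos: [0.545, 0.1303, 0.1503]
orientation: [0.015, 0.987, -0.043, 0.156]
contact_force: [-1.6, -0.1, 1.5]
opening: 0.0254
finger_force: 61.1
F 2.1436705209313693 +- 0.1555308738496599 tip [0.57278489 0.12638905 0.06375339] depth 109.20797696185997 tilt z [ 0.30576442 -0.04297069 -0.95113702] T 7.6333
```

View pics/tip3.png

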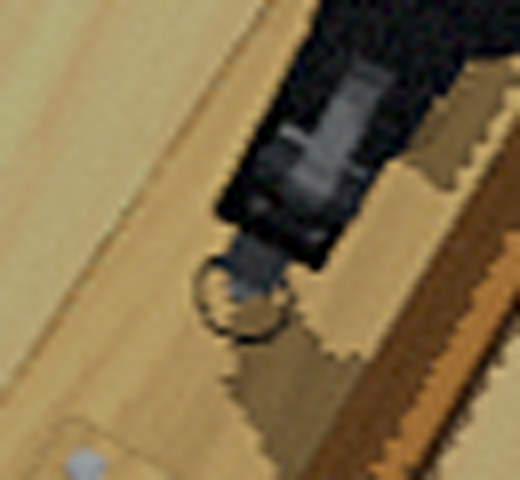

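The tip end is at the ring's centre (crop (240,297) against ring (242,296)). Force is about 3.7 N above baseline, so the spring is about 6.7 mm in, and the tilt is correct. Handing in.

```bash
python3 -c "
from workcell import bot
print(bot.hand_in())"
```

```text
the job is handed in; nothing more can be done
None
```

I handed the job in with the meter held square to the rail at the bare middle place, its tip centred in the pencilled ring and pressed about half way in (about 6.7 mm, estimated from the force); the hand-in gave no verdict.

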